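# Bolt the lid of the small-animal transport box

### The job

Bolt the lid of the white transport box on the examination table. With a fingertip against its short post, turn the slotted disc on the lid until the slot lines up with the flat bolt; then push the bolt by its own post through the disc until it is fully home. Just push both posts gently, without pinching them or lifting the lid, and leave the other things on the table and on the box where they are.

Things in the scene. Friction and masses are not known exactly. Their poses are not given: they have to be found in the camera images.
- crate: White metal transport box, 260 (x) x 380 (y) x 180 mm high; stands firmly, cannot be shifted. Origin: centre of its underside, z up. Flat top at 180 mm: fixed leaf with the bolt on the +y side, hinged lid with the disc on the -y side (seam at y = 12 mm). The bolt slides towards -y along the line x = -30 mm.
- box_top (a point): Centre of the box's flat top (axes as the box). On the bolt's line x = -30 mm stand, by y: bolt post, guide straps at 62 and 28 (26 mm wide), disc at -22, keeper staple at -60 (28 mm wide). Straps and staple rise 18 mm above this point, the disc's lever 21, the two posts 45: fingertips 24 mm above it clear all but the posts.
- disc_center (a point): Centre of the slotted disc's upper face, on its turning axis (vertical), 17 mm above the box top. The steel disc is 44 mm in diameter; an open slot 18 mm wide and 13 mm deep runs right across its top. A flat lever stands out from it at right angles to the slot.
- disc (a joint): Turn of the disc (rad). 0: slot along the bolt's line, lever square to it on the box's -x side. Positive: counter-clockwise from above, lever swung towards the box's -y, away from the bolt. Starts at 0.5 to 1.0; range -0.6 to 1.2; no click or stop at 0; stays where left; needs about 2 N at the post. Out of line it blocks the bolt.
- disc_post (a point): Black upright round finger post on the disc's lever, 12 mm in diameter, 24 mm tall, 36 mm from the disc's axis. Origin: half-way up, 33 mm above the box top (it stands from 21 to 45 mm above the box top).
- bolt (a joint): Travel of the bolt (m) towards the box's -y. 0: drawn right back; 0.080: fully home at its stop, through the disc and in the keeper staple, its post up to the nearer strap. Starts at 0 to 0.010, nose 8 to 18 mm short of the disc. About 2.5 N of friction; stays where left. Flat bar 14 mm wide, 8 mm thick, rounded nose.
- bolt_post (a point): Black upright round finger post on the tail of the bolt, like the one on the disc: 12 mm in diameter. Origin: half-way up, 33 mm above the box top, at x = -30 mm, y = 154 mm minus the bolt's travel in the box's frame. It stands 21 to 45 mm above the box top.
- lid (a joint): Opening angle of the lid (rad) about its hinge along the box's -y end. 0: shut, as it starts and must stay.
- ear_drops: Small white bottle, 32 mm in diameter, 62 mm tall, standing on the fixed leaf of the box. Origin: centre of its base. To be left alone.
- thermometer: White digital thermometer, 130 x 22 x 12 mm, lying on the lid. Origin: underside, 63 mm from one end. To be left alone.
- bowl: Steel bowl, 140 mm across, 50 mm tall, on the table. Origin: centre of its base. To be left alone.
- tablets: White jar, 60 mm in diameter, 85 mm tall, on the table. Origin: centre of its base. To be left alone.
- bandage: Blue bandage roll on end, 64 mm in diameter, 50 mm tall, on the table. Origin: centre of its base. To be left alone.
- spray: White spray bottle, 72 mm in diameter, about 205 mm tall, on the table. Origin: centre of its base. To be left alone.
- brush: Grey animal-grooming brush, 165 mm long, with a 55 x 100 mm rectangular head, lying bristles down on the table. Origin: underside, where handle and head meet. To be left alone.

How it is judged (in metres and radians):
On the way, in this order (a step that is already met when the one before it is completed fails the run):
1. the disc is turned so that its slot lines up with the bolt (value of joint disc between -0.15 and 0.15 rad), for 0.2 s.
2. the bolt is pushed through the disc, fully home (value of joint bolt above 0.076 m), for 0.2 s.
At the end, for the whole second after the job is handed in: The bolt is at most 4 mm short of its stop, through the disc, whose slot is within 0.15 rad of the bolt's line; the lid is shut (below 0.03 rad) and everything is at rest (all of step 1 and value of joint bolt above 0.076 m and value of joint lid below 0.03 rad and velocity of joint bolt below 0.01 m/s); the robot touches nothing.
It fails at once if the lid is lifted (more than 0.06 rad) (value of joint lid above 0.06 rad).
It fails at once if a post is pinched or forced (more than 35 N between the fingers and a post) (contact force between the fingers and disc_c3 above 35 N or contact force between the fingers and bolt_c2 above 35 N).
It fails at once if another thing on the box or the table is moved more than 25 mm or picked up (distance of any of ear_drops, thermometer, bowl, tablets, bandage, spray, brush from where it was at the start of the episode above 0.025 m).
It also fails if it takes over 48 s, if anything falls off the work surface, if the arm or the gripper's body presses on something with over 40 N, if the wrist force passes 120 N, or if a joint passes its speed limit or range.

### The arm

A 6-joint arm with a two-finger parallel gripper is mounted at the origin on the work surface. World frame = base frame: x ahead of the robot, y to its left, z up, the work surface at z = 0. Lengths are in mm, angles in rad, forces in N, time in s.
With the tool pointing down it reaches from about 325 to 925 mm from the base axis. Payload 3.1 kg.
Tool frame: the origin (TCP) lies at the very end of the fingers, on their centre line; the grasp point (between the pads) lies tcp_to_grasp behind it (tcp_to_grasp is the distance from the TCP to the grasp point, in mm); z points along the fingers, x is the direction in which the jaws open and shut, and the axes are right-handed (so a half turn about z gives the same grasp; the last joint's range is limited). The gripper opens to 85 mm and grips with 20 to 120 N. Pads are 22 mm wide; open, the fingers measure 114 mm over their backs; the gripper's body (76 mm by 85 mm) begins 54 mm behind the grasp point. The pads swing forward as they close: fully open they stand 13 mm farther back than shut.
Start: joints at [1.203, 0.217, 1.613, -0, 1.311, -0.112], TCP at [158.118, 604.68, 195.7] pointing down, gripper open.
Joint ranges: [-2.75, 2.75], [-0.78, 2.1], [0.31, 2.55], [-1.13, 4.27], [0.13, 2.63], [-2.58, 2.58]. Speed limits (rad/s): [2.79, 2.79, 3.14, 3.14, 3.14, 3.14].

### API

Orientations are given as a unit quaternion [x, y, z, w].
In Python, from workcell import get_state, capture, camera_params, finish_job, tcp_to_grasp gives the robot as it stands.
- The arm moves only by the tool servo_tool, never from a script. Its argument "series" is a list of rows, each a list of 3 entries, a list of its own where there are three numbers: the finger opening in mm, from 0 to 85.4, then the shift along the tool's x, y, z in mm, then the turn about the tool's z in degrees. A call has 1 to 20 rows; each row is the pose to reach, as a shift and turn from the pose commanded when the call began, along the tool's axes at that moment; what a row does not reach only later rows make up. A row lasts 1/10 s, in which the tool goes at most 50 mm and 8.59 degrees, less where a joint would pass 70% of its speed; a pose out of reach is approached as far as the arm can. A call with a gripper value outside its range is refused whole. The fingers move at their own pace and stop on an object; "newtons" is the grip in N (left out, the last holds). Time passes only in rows, so rows that repeat a pose let the fingers close. It gives the time, the measured TCP pose, the force and the opening at its end, in the units of the state.
- get_state(): the state, without advancing time (a new reading comes with each control period).
- capture(name): name is "scene" or "side" or "wrist"; returns (picture, depth): 384x512x3 uint8, red, green, blue; 384x512 float32, mm along the optical axis (not along the pixel's ray), 0 where there is no reading.
- camera_params(name): a dict with "fovy" (degrees; the focal length in pixels is half the picture's height over the tangent of half this angle, whatever the lens; pixels are square), "cx", "cy" (the principal point, pixels), "rvec" (rotation vector, rad) and "tvec" (3), from world to camera coordinates, as OpenCV has them. Camera axes: x right, y down, z forward; pixel columns grow to the right and rows downward; lengths in mm; the calibration is good to about 2 mm. A picture is of the moment at which its call begins: read the wrist's pose just before it. camera_params takes no time and is no camera call; for the wrist camera it gives the pose at the moment of the call.
- finish_job(): hands the job in, once; it reports no verdict.
The state is a dict: "time": time; "joints": joint angles; "joint_vel": joint speeds; "effort": joint torques, N m; "eef_pos": TCP position; "tcp_rot": TCP orientation; "ft_force": force on the tool from outside, world axes, zero at the start; "moment": the same for the moment, N m; "opening": opening from 0.0 (shut) to 1.0 (fully open).
Only numpy, scipy, OpenCV 4.12 (cv2) and the standard library are available. Lean on these libraries where they do the work, as an engineer would, in place of code of your own. Each camera call takes 0.05 s, during which the arm holds its last target. There are 200 camera calls.

## Working session

There is one attempt and no reset: what is moved stays moved. The work goes in short steps, Python scripts to look and compute and a tool call to move; the robot and the scene stay as the last step left them, time stands still between calls to the robot, and variables do not carry over. Pictures are saved under pics/ and viewed, about 8 in all and at most 12, crops included, and the job is handed in when it is done.

Besides the shell and the picture viewer there is one more tool, called after ">>>" by a JSON object that holds its "fn" and its "kwargs", one argument or row to a line. servo_tool: Moves the arm, as the interface text tells. Its arguments: {"type":"object","properties":{"series":{"type":"array","items":{"type":"array"}},"newtons":{"type":"number"}},"required":["series"]}

```bash
mkdir -p pics; ls; cat > h.py <<'E'
import numpy as np, cv2
from workcell import *
def P(n):
    p=camera_params(n); f=192/np.tan(np.radians(p["fovy"])/2)
    R=cv2.Rodrigues(np.array(p["rvec"],float))[0]; return p,f,R,np.array(p["tvec"],float)
def cloud(n,d,par=None):
    p,f,R,t=par or P(n); v,u=np.mgrid[0:384,0:512]
    c=np.stack([(u-p["cx"])/f*d,(v-p["cy"])/f*d,d],-1)
    w=(c-t)@R; w[d<=0]=np.nan; return w
def proj(par,X):
    p,f,R,t=par; c=np.atleast_2d(X)@R.T+t
    return np.c_[c[:,0]/c[:,2]*f+p["cx"],c[:,1]/c[:,2]*f+p["cy"]]
def shot(n,name):
    par=P(n); im,d=capture(n); cv2.imwrite(f"pics/{name}.png",im[...,::-1]); np.savez(f"pics/{name}.npz",im=im,w=cloud(n,d,par)); return par,im,cloud(n,d,par)
E
python3 - <<'E'
from h import *
s=get_state(); print(s, tcp_to_grasp)
a=[shot(n,n+"0")[1] for n in("scene","side")]
for n in("scene","side"):print(camera_params(n))
cv2.imwrite("pics/both.png",cv2.resize(np.vstack(a)[...,::-1],None,fx=.78,fy=.78))
E
```

```text
pics
{'time': 0.0, 'joints': array([ 1.20280107e+00,  2.17763978e-01,  1.61491696e+00, -3.45581756e-05,
        1.31127951e+00, -1.12209846e-01]), 'joint_vel': array([ 1.24314468e-05,  1.09873051e-03,  1.42982546e-03, -1.32128298e-04,
       -1.66094119e-05,  1.32359162e-03]), 'effort': array([-1.03214352e-03, -3.96828675e+01, -3.03858984e+01, -2.38781049e-04,
        9.58209304e-03, -6.73844639e-06]), 'eef_pos': array([157.80269064, 603.83362077, 194.37123541]), 'tcp_rot': array([ 7.91515941e-01,  6.11147374e-01, -1.00354112e-03,  6.28326417e-04]), 'ft_force': array([ 0.54024766,  0.08594801, -0.19005131]), 'moment': array([-0.00784293,  0.01928419, -0.00238463]), 'opening': 1.000401345719784} 18.700000000000003
{'fovy': 57.2373254344699, 'cx': 254.7763370380956, 'cy': 187.6766293269414, 'rvec': array([ 2.23342905,  0.81949044, -0.31821166]), 'tvec': array([-431.90113395, -123.8817398 , 1553.03990168])}
{'fovy': 52.35395403855001, 'cx': 253.96119384191303, 'cy': 193.49345612768832, 'rvec': array([ 1.99432495, -0.77023268,  0.41995399]), 'tvec': array([-407.04696087,  317.65680066,  844.92121619])}
```

View pics/scene0.png

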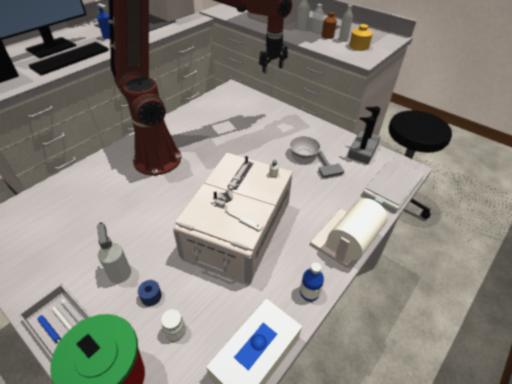

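View pics/side0.png

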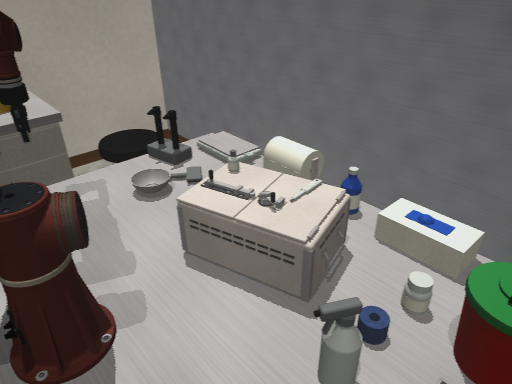

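The scene view shows the box around (235,215), with the bolt post near (249,162) and the disc post near (214,195). In the side view the posts are near (211,175) and (273,196). Next I'll fit the box and the posts from depth.

```bash
cat > fit.py <<'E'
from h import *
for n in("scene","side"):
    w=np.load(f"pics/{n}0.npz")["w"]
    roi=(w[...,0]>200)&(w[...,0]<900)&(abs(w[...,1])<500)
    m=roi&(abs(w[...,2]-180)<7)
    k,l,st,_=cv2.connectedComponentsWithStats(m.astype(np.uint8))
    b=1+st[1:,4].argmax(); q=w[l==b]
    r=cv2.minAreaRect(q[:,:2].astype(np.float32)); print(n,r,"z",np.median(q[:,2])); 
    print(cv2.boxPoints(r).round())
    zt=np.median(q[:,2]); c=np.array(r[0])
    h=roi&(w[...,2]>zt+23)&(w[...,2]<zt+80)&(np.hypot(w[...,0]-c[0],w[...,1]-c[1])<230)
    k,l,st,ce=cv2.connectedComponentsWithStats(h.astype(np.uint8))
    for i in range(1,k):
        if st[i,4]>2: print(ce[i].round(),st[i,4],np.median(w[l==i],0).round(),w[l==i][:,2].max().round())
E
python3 fit.py
```

```text
scene ((528.7734375, -56.50090026855469), (262.38970947265625, 375.3866271972656), 17.396408081054688) z 181.05998684423767
[[ 347.   83.]
 [ 460. -275.]
 [ 710. -196.]
 [ 598.  162.]]
[246. 159.] 19 [462.  69. 220.] 228.0
[274. 167.] 92 [564.  93. 221.] 245.0
[215. 194.] 27 [ 500. -126.  218.] 228.0
side ((527.376220703125, -55.78593444824219), (263.41680908203125, 369.8085021972656), 17.45020866394043) z 179.53091262202565
[[ 346.   81.]
 [ 457. -272.]
 [ 708. -193.]
 [ 598.  160.]]
[232. 158.] 132 [552.  94. 219.] 242.0
[210. 174.] 39 [455.  68. 215.] 226.0
[272. 196.] 46 [ 494. -127.  216.] 227.0
```

>>> {"fn": "servo_tool", "kwargs": {
  "series": [
    [0, [0, 0, -50], 8],
    [0, [-530, 470, -155], 58],
    [0, [-530, 470, -155], 58],
    [0, [-530, 470, -155], 58],
    [0, [-530, 470, -155], 58],
    [0, [-530, 470, -155], 58],
    [0, [-530, 470, -155], 58],
    [0, [-530, 470, -155], 58],
    [0, [-530, 470, -155], 58],
    [0, [-530, 470, -155], 58],
    [0, [-530, 470, -155], 58],
    [0, [-530, 470, -155], 58],
    [0, [-530, 470, -155], 58],
    [0, [-530, 470, -155], 58],
    [0, [-530, 470, -155], 58],
    [0, [-530, 470, -155], 58],
    [0, [-530, 470, -155], 58],
    [0, [-530, 470, -155], 58],
    [0, [-530, 470, -155], 58],
    [0, [-530, 470, -155], 58]
  ]
}}

```text
time: 2.1
eef_pos: [478.1, -25.5, 350.5]
tcp_rot: [0.988, 0.152, -0.0, -0.0]
ft_force: [0.7, -0.5, -0.1]
opening: -0.001
```

```bash
python3 - <<'E'
from h import *
s=get_state();print(s["time"],s["eef_pos"],s["tcp_rot"],s["opening"],s["ft_force"])
par,im,w=shot("wrist","w1")
E
```

```text
2.1 [478.12913177 -25.50644868 350.51519671] [ 9.88394165e-01  1.51910842e-01 -1.32677207e-04 -2.32265464e-04] -0.0012888812077093395 [ 0.71140747 -0.50509106 -0.06388155]
```

View pics/w1.png

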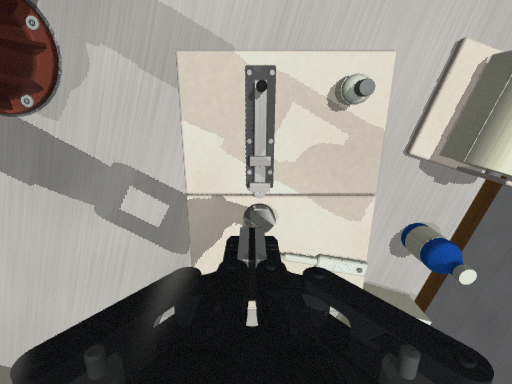

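The wrist view shows the bolt post at (261,87) and the disc at (260,217). The disc post is hidden behind the fingers, so I'll shift along the box's -y to see it.

>>> {"fn": "servo_tool", "kwargs": {
  "series": [
    [0, [0, 50, 0], 0],
    [0, [-10, 100, 0], 0],
    [0, [-10, 135, 0], 0],
    [0, [-10, 135, 0], 0],
    [0, [-10, 135, 0], 0]
  ]
}}

```text
time: 2.65
eef_pos: [509.3, -158.4, 350.4]
tcp_rot: [0.989, 0.151, -0.0, -0.001]
ft_force: [0.6, 0.0, -0.4]
opening: 0.005
```

```bash
python3 - <<'E'
from h import *
s=get_state();print(s["time"],s["eef_pos"],s["tcp_rot"])
par,im,w2=shot("wrist","w2")
w1=np.load("pics/w1.npz")["w"]
# crate frame from first guess; refine by edges/straps
def loc(w,c=(528,-56),a=np.radians(17.4)):
    d=w[...,:2]-np.array(c); return d[...,0]*np.cos(a)+d[...,1]*np.sin(a),-d[...,0]*np.sin(a)+d[...,1]*np.cos(a)
for n,w in(("w1",w1),("w2",w2)):
    x,y=loc(w); z=w[...,2]
    m=(abs(z-180)<6)&(abs(x)<150)&(abs(y)<210)
    print(n,"top z",np.median(z[m]))
    for yy in range(-120,180,40):
        q=m&(abs(y-yy)<8)
        if q.sum()>50: print(yy,np.percentile(x[q],[.5,99.5]).round(1),end=" ")
    for xx in (-100,-70,20,60,100):
        q=m&(abs(x-xx)<8)
        if q.sum()>50: print("x",xx,np.percentile(y[q],[.5,99.5]).round(1),end=" ")
    h=(z>207)&(z<245)&(abs(x)<130)&(abs(y)<185)
    k,l,st,ce=cv2.connectedComponentsWithStats(h.astype(np.uint8)); print()
    for i in range(1,k):
        if st[i,4]>8:
            q=l==i; t=q&(z>np.percentile(z[q],60)-1); print(ce[i].round(),st[i,4],"top world",w[t].mean(0).round(1),"loc",x[t].mean().round(1),y[t].mean().round(1))
E
```

```text
2.65 [ 509.26723477 -158.41202443  350.3709728 ] [ 9.88595123e-01  1.50596231e-01 -3.04888156e-04 -6.03656537e-04]
w1 top z 179.70807712940652
-120 [-113.   130.8] -80 [-126.   129.9] -40 [-126.3  129.6] 0 [-125.4  129.4] 40 [-125.9  129.4] 80 [-126.   129.7] 120 [-126.1  129.8] 160 [-126.   129.5] x -100 [-114.2  181.2] x -70 [-67.5 182.3] x 20 [-113.2  182.5] x 60 [-87.  182.3] x 100 [-125.6  182.1] 
[356.  88.] 821 top world [557.3  97.5 236.5] loc 73.9 137.7
[261.  86.] 107 top world [459.2  69.7 224.7] loc -28.0 140.5
w2 top z 179.68967876497504
-120 [-126.   128.4] -80 [-126.3  129.5] -40 [-126.2  129.7] 0 [-125.6  129.1] 40 [-126.1  129.5] 80 [-126.3  129.7] x -100 [-182.1   95.4] x -70 [-181.9   95.7] x 20 [-177.2   95.6] x 60 [-178.9   95.6] x 100 [-182.1   95.5] 
[251. 145.] 95 top world [ 498.5 -126.   224.6] loc -49.1 -58.0
```

View pics/w2.png

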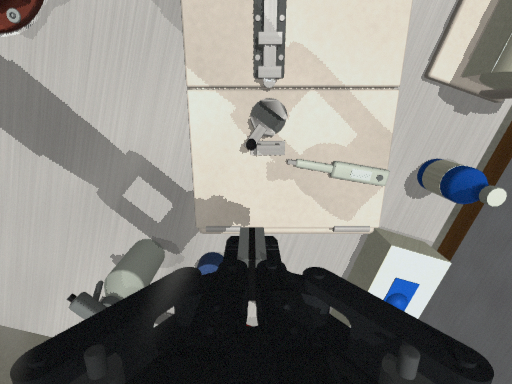

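The wrist view shows the disc at (269,116), its post at (251,145), the seam at row 87 and the thermometer around (340,170). The post and disc positions disagree slightly with my box y, so I'll check the seam and the disc.

```bash
python3 - <<'E'
from h import *
d=np.load("pics/w2.npz"); w=d["w"]; im=d["im"]
a=np.radians(17.4); D=w[...,:2]-np.array((528,-56)); x=D[...,0]*np.cos(a)+D[...,1]*np.sin(a); y=-D[...,0]*np.sin(a)+D[...,1]*np.cos(a)
g=im.mean(2)
for u in (215,235,320,350,380):
    r=75+g[75:100,u].argmin(); print("seam",u,r,x[r,u].round(1),y[r,u].round(1))
z=w[...,2]; m=(z>191)&(z<200)&(abs(x+30)<40)&(y>-60)&(y<5)
print("disc",m.sum(),np.percentile(x[m],[1,50,99]).round(1),np.percentile(y[m],[1,50,99]).round(1))
c,r=cv2.minEnclosingCircle(np.c_[x[m],y[m]][(y[m]>-48)].astype(np.float32));print(c,r)
cv2.imwrite("pics/c2.png",cv2.resize(im[60:180,200:340,::-1],None,fx=5,fy=5,interpolation=cv2.INTER_CUBIC))
# straps
m=(z>192)&(z<202)&(abs(x+30)<20)&(y>5); k,l,st,ce=cv2.connectedComponentsWithStats(m.astype(np.uint8))
for i in range(1,k): 
    if st[i,4]>15: print("strap",x[l==i].mean().round(1),y[l==i].mean().round(1),st[i])
E
```

```text
seam 215 87 -92.5 6.0
seam 235 87 -68.1 6.0
seam 320 87 35.4 5.9
seam 350 87 72.0 5.9
seam 380 87 109.2 6.0
disc 506 [-49.8 -26.9  -7.4] [-56.5 -25.2  -7.3]
(-32.629512786865234, -22.00360679626465) 27.915922164916992
strap -28.2 47.8 [ 258    0   24   87 1292]
```

View pics/c2.png

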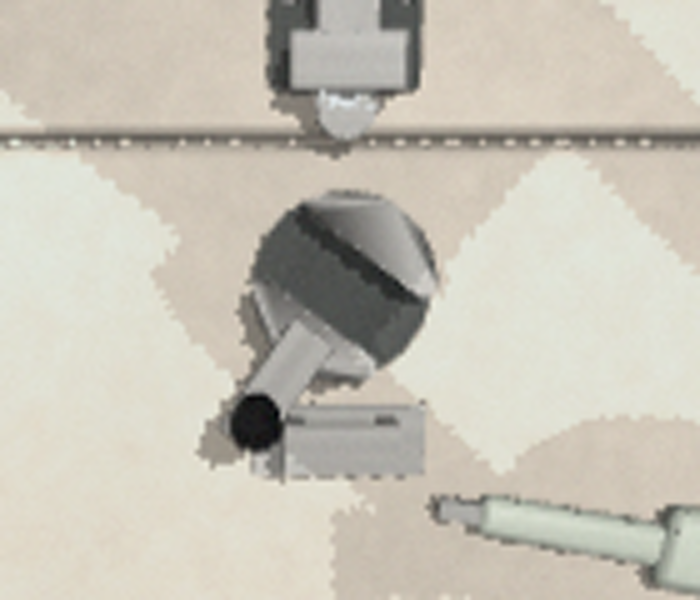

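The seam at local y=6 shows my box y is off by 6 mm. With that corrected, the disc sits at about 0.96 rad. The tool is already behind the disc post, so I'll descend and then push.

>>> {"fn": "servo_tool", "kwargs": {
  "series": [
    [0, [0, 0, 40], 0],
    [0, [0, 0, 80], 0],
    [0, [0, 0, 115], 0],
    [0, [0, 0, 135], 0],
    [0, [0, 0, 145], 0],
    [0, [0, 0, 145], 0],
    [0, [0, 0, 145], 0]
  ]
}}

```text
time: 3.4
eef_pos: [510.3, -158.5, 207.3]
tcp_rot: [0.988, 0.151, 0.001, 0.001]
ft_force: [-0.3, -0.4, -0.6]
opening: -0.001
```

>>> {"fn": "servo_tool", "kwargs": {
  "series": [
    [0, [0, -7, 0], 0],
    [0, [0, -12, 0], 0],
    [0, [-1, -16, 0], 0],
    [0, [-2, -20, 0], 0],
    [0, [-4, -24, 0], 0],
    [0, [-6, -28, 0], 0],
    [0, [-8, -32, 0], 0],
    [0, [-10, -35, 0], 0],
    [0, [-11, -38, 0], 0],
    [0, [-11, -38, 0], 0]
  ]
}}

```text
time: 4.4
eef_pos: [487.3, -125.6, 205.7]
tcp_rot: [0.989, 0.151, -0.0, -0.0]
ft_force: [-0.9, -0.9, 0.6]
opening: -0.004
```

```bash
cat > m.py <<'E'
from h import *
import sys
s=get_state();print(s["time"],s["eef_pos"],s["ft_force"])
par,im,w=shot("wrist",sys.argv[1])
a=np.radians(17.4)
def loc(p): D=p[...,:2]-np.array((529.6,-56+.5))-6*np.array((np.sin(a),-np.cos(a))); return D[...,0]*np.cos(a)+D[...,1]*np.sin(a),-D[...,0]*np.sin(a)+D[...,1]*np.cos(a)
print("tcp box",np.round(loc(s["eef_pos"]),1))
E
python3 m.py w3
```

```text
4.4 [ 487.32350857 -125.55687184  205.66279182] [-0.90602745 -0.89111832  0.5626458 ]
tcp box [-61.3 -48.2]
```

View pics/w3.png

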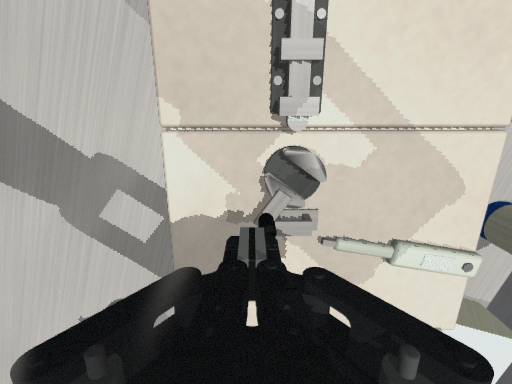

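```bash
cat >> m.py <<'E'
x,y=loc(w); z=w[...,2]
h=(z>200)&(z<232)&(abs(x+45)<60)&(abs(y+40)<60)
h[300:]=0
k,l,st,ce=cv2.connectedComponentsWithStats(h.astype(np.uint8))
for i in range(1,k):
    if st[i,4]>15:
        q=l==i; print(ce[i].round(),st[i],"x",np.percentile(x[q],[2,50,98]).round(1),"y",np.percentile(y[q],[2,50,98]).round(1),"z",np.percentile(z[q],[2,50,98]).round(1))
E
python3 m.py w3b; python3 - <<'E'
from h import *
im=cv2.imread("pics/w3b.png"); cv2.imwrite("pics/c3.png",cv2.resize(im[140:270,200:340],None,fx=5,fy=4.6,interpolation=cv2.INTER_CUBIC))
E
```

```text
4.45 [ 487.53418364 -125.76261569  205.71085331] [-0.62253445  0.21596916  0.69223182]
tcp box [-61.2 -48.5]
[272. 214.] [253 190  39  48 682] x [-56.8 -47.3 -34.8] y [-53.9 -46.7 -32.1] z [200.1 201.4 225.2]
```

View pics/c3.png

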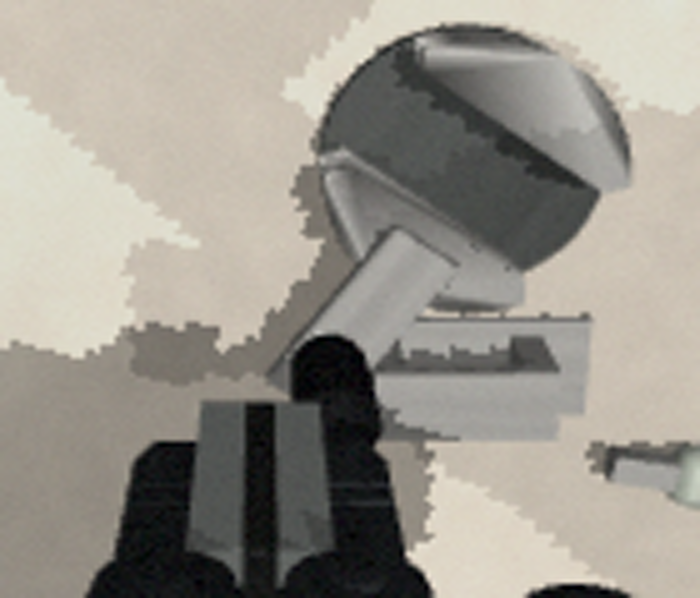

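```bash
python3 - <<'E'
import sys; sys.argv=["m","w3c"]
exec(open("m.py").read())
np.set_printoptions(linewidth=220,suppress=True)
for r in range(208,246,3): print(r,[(int(x[r,c]),int(y[r,c]),int(z[r,c])) if z[r,c]==z[r,c] else 0 for c in range(236,284,4)])
print(proj(par,s["eef_pos"]),par[2][2], -par[2].T@par[3])
E
```

```text
4.5 [ 487.6466633  -125.87839507  205.74022445] [0.58303563 0.83690722 0.14615693]
tcp box [-61.1 -48.6]
[271. 214.] [254 190  38  48 690] x [-56.7 -47.3 -35.4] y [-53.6 -46.6 -32.3] z [200.1 201.4 225.1]
208 [(-73, -52, 178), (-69, -51, 179), (-66, -51, 180), (-63, -51, 179), (-60, -51, 179), (-57, -51, 179), (-53, -51, 179), (-51, -43, 200), (-48, -43, 201), (-45, -43, 200), (-43, -43, 201), (-39, -44, 199)]
211 [(-73, -54, 179), (-69, -54, 180), (-66, -54, 180), (-63, -54, 179), (-60, -54, 178), (-57, -54, 179), (-54, -47, 197), (-51, -46, 200), (-48, -45, 201), (-45, -46, 199), (-42, -45, 201), (-39, -46, 200)]
214 [(-73, -56, 179), (-70, -56, 179), (-66, -57, 178), (-63, -56, 179), (-60, -57, 179), (-57, -57, 179), (-54, -48, 200), (-51, -47, 203), (-48, -47, 203), (-45, -48, 199), (-42, -48, 199), (-37, -56, 181)]
217 [(-73, -59, 179), (-70, -59, 179), (-66, -59, 178), (-63, -59, 179), (-60, -59, 179), (-57, -51, 199), (-54, -48, 205), (-52, -46, 210), (-49, -47, 209), (-46, -49, 204), (-42, -50, 200), (-38, -55, 189)]
220 [(-73, -62, 178), (-70, -62, 178), (-66, -62, 179), (-6
[... 1216 characters left out ...]
 (-66, -38, 258), (-64, -38, 257), (-62, -38, 258), (-60, -37, 259), (-58, -38, 257), (-56, -38, 257), (-54, -38, 256), (-51, -42, 249), (-49, -42, 250), (-40, -78, 180), (-36, -78, 179)]
241 [(-68, -42, 254), (-66, -38, 261), 0, (-62, -38, 260), (-60, -37, 262), (-58, -37, 262), (-56, -38, 261), (-54, -38, 261), (-51, -42, 253), (-49, -42, 253), (-47, -42, 253), (-36, -81, 179)]
244 [(-68, -42, 257), (-66, -38, 264), (-64, -37, 265), (-62, -38, 264), (-60, -38, 263), (-58, -38, 264), (-56, -38, 264), (-54, -37, 265), (-52, -42, 256), (-50, -42, 256), (-47, -42, 256), (-36, -84, 179)]
[[250.96516611 216.94321815]] [ 0.08883797 -0.28097403 -0.95559479] [465.61396823 -54.62044894 383.50313112]
```

The fingertip visible in depth ends at z≈247, about 40 mm above the reported TCP at 206, and the post hasn't moved. I'll check that independently from the side camera.

```bash
python3 - <<'E'
from h import *
s=get_state()
out=[]
for n in("side","scene"):
    par,im,w=shot(n,n+"1"); p=proj(par,s["eef_pos"])[0]; p2=proj(par,s["eef_pos"]+[0,0,41])[0]
    print(n,p,p2)
    u,v=np.round(p).astype(int); c=im[v-45:v+45,u-40:u+40,::-1].copy()
    c=cv2.resize(c,None,fx=5,fy=5,interpolation=cv2.INTER_CUBIC)
    for q in(p,p2): cv2.circle(c,tuple(int(t) for t in ((q-[u-40,v-45]+.5)*5)),4,(0,0,255),1)
    out.append(c)
    a=np.radians(17.4); k=np.hypot(w[...,0]-s["eef_pos"][0],w[...,1]-s["eef_pos"][1])<25
    zz=w[...,2][k]; zz=zz[zz>190]; print(np.histogram(zz,bins=range(190,320,10)))
cv2.imwrite("pics/s1.png",np.hstack(out))
E
```

```text
side [269.70826527 200.77861905] [269.84335847 185.90547941]
(array([44, 26, 18, 14,  0, 25, 39, 39, 36, 24, 39, 39]), array([190, 200, 210, 220, 230, 240, 250, 260, 270, 280, 290, 300, 310]))
scene [212.30945213 195.07137187] [211.39672718 185.92982148]
(array([13, 22,  8, 12,  1,  7, 21, 24, 21, 21, 42, 25]), array([190, 200, 210, 220, 230, 240, 250, 260, 270, 280, 290, 300, 310]))
```

View pics/s1.png

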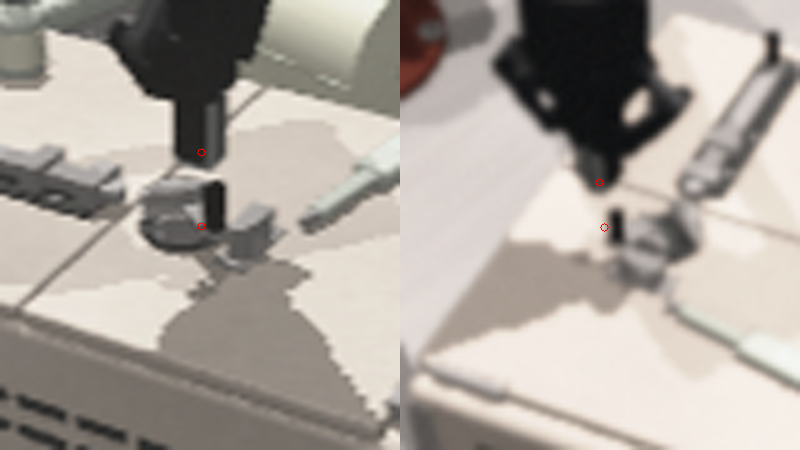

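Both views confirm it: the real fingertips end about 40 mm above the reported TCP and above the post top. The reported TCP has a z bias, so I'll back off behind the post, descend by that amount and check the tip by depth.

>>> {"fn": "servo_tool", "kwargs": {
  "series": [
    [0, [5, 25, 0], 0],
    [0, [10, 38, 0], 0],
    [0, [10, 38, 0], 0],
    [0, [10, 38, 15], 0],
    [0, [10, 38, 28], 0],
    [0, [10, 38, 34], 0],
    [0, [10, 38, 34], 0],
    [0, [10, 38, 34], 0]
  ]
}}

```text
time: 5.45
eef_pos: [508.1, -158.7, 171.2]
tcp_rot: [0.989, 0.151, -0.0, -0.0]
ft_force: [-0.2, -0.6, 0.7]
opening: -0.004
```

```bash
cat > tip.py <<'E'
import sys
exec(open("m.py").read())
m=(z>190)&(z<300)&(abs(x-loc(s["eef_pos"])[0])<12)&(abs(y-loc(s["eef_pos"])[1]-11)<2.5)
print("tip lowest z",np.sort(z[m])[:12].round(1),"x",np.percentile(x[m],[1,99]).round(1),"y",np.median(y[m]).round(1))
E
python3 tip.py w4
```

```text
5.45 [ 508.11813165 -158.71178862  171.24555836] [-0.18840866 -0.61942949  0.67406899]
tcp box [-51.4 -86.1]
[259. 176.] [ 237  142   49   64 1235] x [-56.4 -47.4 -35.2] y [-56.3 -47.  -32.4] z [200.1 201.8 225.5]
[251. 241.] [224 228  56  27 893] x [-63.9 -50.7 -38. ] y [-80.4 -76.3 -75.4] z [211.9 223.1 231.6]
tip lowest z [210.4 211.  211.1 211.2 211.2 211.2 211.3 211.4 211.4 211.5 211.5 211.5] x [-62.6 -40.1] y -75.6
```

>>> {"fn": "servo_tool", "kwargs": {
  "series": [
    [0, [0, 4, 4], 0],
    [0, [0, -6, 4], 0],
    [0, [0, -13, 4], 0],
    [0, [0, -18, 4], 0],
    [0, [-2, -22, 4], 0],
    [0, [-4, -26, 4], 0],
    [0, [-6, -30, 4], 0],
    [0, [-8, -34, 4], 0],
    [0, [-10, -38, 4], 0],
    [0, [-11, -41, 4], 0],
    [0, [-12, -43, 4], 0],
    [0, [-12, -43, 4], 0]
  ]
}}

```text
time: 6.7
eef_pos: [484.2, -121.4, 168.0]
tcp_rot: [0.989, 0.151, 0.0, 0.0]
ft_force: [-0.5, -2.2, 1.2]
opening: 0.003
```

```bash
python3 tip.py w5; python3 - <<'E'
from h import *
im=cv2.imread("pics/w5.png"); cv2.imwrite("pics/c5.png",cv2.resize(im[100:270,180:360],None,fx=4,fy=3.5,interpolation=cv2.INTER_CUBIC))
E
```

```text
6.7 [ 484.18570709 -121.42564521  167.9794237 ] [-0.53637892 -2.23903282  1.18870818]
tcp box [-63.1 -43.3]
[254. 228.] [ 223  199   66   60 2153] x [-75.1 -61.9 -43.6] y [-37.5 -28.7 -20.5] z [200.2 219.4 231.4]
tip lowest z [199.2 199.4 199.7 199.7 199.7 199.7 199.7 199.8 199.9 199.9 199.9 199.9] x [-74.3 -51.8] y -32.7
```

View pics/c5.png

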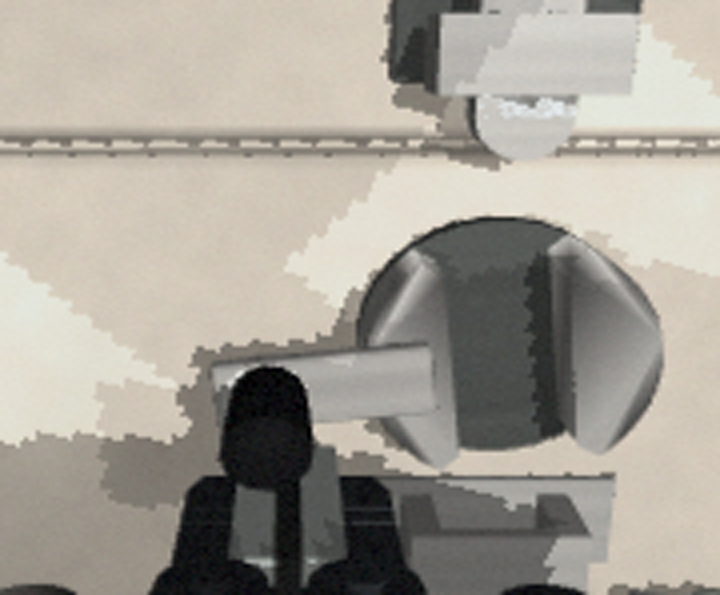

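The wrist view shows the finger behind the disc post at (270,430 in the crop) and the slot nearly lined up. About 0.1 rad is left, so I'll push 4 mm more.

>>> {"fn": "servo_tool", "kwargs": {
  "series": [
    [0, [0, -2, 0], 0],
    [0, [-1, -4, 0], 0],
    [0, [-1, -4, 0], 0],
    [0, [-1, -4, 0], 0],
    [0, [-1, -4, 0], 0]
  ]
}}

```text
time: 7.25
eef_pos: [482.0, -117.7, 167.6]
tcp_rot: [0.989, 0.151, -0.0, -0.0]
ft_force: [0.3, -0.7, 1.2]
opening: -0.004
```

>>> {"fn": "servo_tool", "kwargs": {
  "series": [
    [0, [0, 10, 0], 0],
    [0, [0, 25, 0], 0],
    [0, [0, 30, -20], 0],
    [0, [0, 30, -60], 0],
    [0, [0, 30, -60], 0],
    [0, [0, 30, -60], 0]
  ]
}}

```text
time: 7.85
eef_pos: [492.1, -148.2, 229.1]
tcp_rot: [0.989, 0.15, 0.001, 0.001]
ft_force: [-0.6, 0.4, -1.1]
opening: 0.003
```

```bash
cat > d.py <<'E'
import sys
exec(open("m.py").read())
m=(z>217)&(z<230)&(abs(x+64)<25)&(abs(y+22)<18); px,py=np.median(x[m]),np.median(y[m]); print("post",m.sum(),px.round(1),py.round(1), "theta",np.arctan2(-22-py,-30-px).round(3))
im2=cv2.imread(f"pics/{sys.argv[1]}.png"); cv2.imwrite(f"pics/{sys.argv[1]}c.png",cv2.resize(im2[40:240,170:370],None,fx=3,fy=3,interpolation=cv2.INTER_CUBIC))
E
python3 d.py w6
```

```text
7.85 [ 492.11895438 -148.21258397  229.11950702] [-0.55448108  0.37761978 -1.09888652]
tcp box [-63.5 -71.3]
[257. 144.] [238 135  42  21 616] x [-72.5 -60.7 -42.8] y [-28.1 -22.  -17.2] z [200.1 201.4 225.6]
post 242 -65.4 -22.3 theta 0.007
```

View pics/w6c.png

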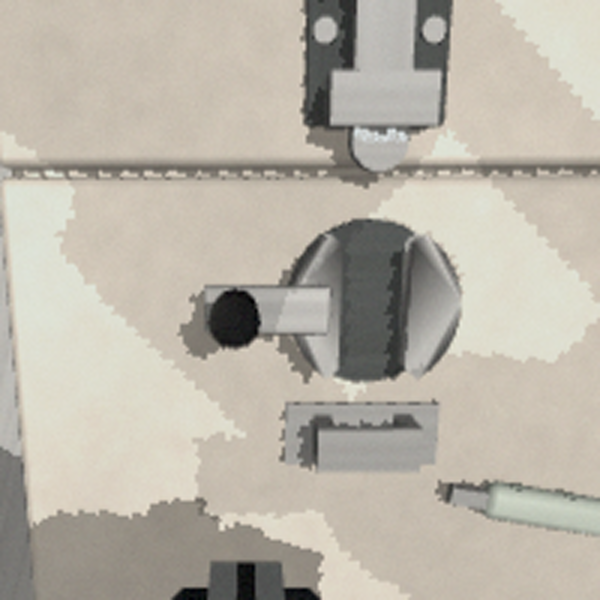

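The slot is lined up (theta ≈ 0.01) and the tool is clear. Next I go behind the bolt post, at box x=-30, y≈147.

>>> {"fn": "servo_tool", "kwargs": {
  "series": [
    [0, [0, -40, -20], 0],
    [0, [10, -85, -20], 0],
    [0, [20, -130, -20], 0],
    [0, [30, -175, -20], 0],
    [0, [34, -215, -20], 0],
    [0, [34, -240, -20], 0],
    [0, [34, -250, -20], 0],
    [0, [34, -250, -20], 0],
    [0, [34, -250, 20], 0],
    [0, [34, -250, 50], 0],
    [0, [34, -250, 62], 0],
    [0, [34, -250, 62], 0],
    [0, [34, -250, 62], 0]
  ]
}}

```text
time: 9.2
eef_pos: [449.9, 101.3, 166.6]
tcp_rot: [0.989, 0.15, 0.001, 0.0]
ft_force: [-0.4, 1.4, 1.4]
opening: -0.002
```

```bash
python3 tip.py w7; python3 - <<'E'
from h import *
s=get_state(); print(s["tcp_rot"])
E
```

```text
9.2 [449.93520965 101.2602735  166.5962418 ] [-0.40082702  1.3777587   1.44742099]
tcp box [-29.1 179.4]
tip lowest z [205.8 206.2 206.4 206.5 206.5 206.6 206.6 206.7 206.7 206.9 206.9 207. ] x [-40.4 -17.8] y 190.0
[9.88633327e-01 1.50340034e-01 1.40522340e-03 2.08750328e-04]
```

>>> {"fn": "servo_tool", "kwargs": {
  "series": [
    [0, [0, 8, 0], 0],
    [0, [0, 14, 0], 0],
    [0, [0, 18, 0], 0],
    [0, [0, 22, 0], 0],
    [0, [0, 26, 0], 0],
    [0, [0, 30, 0], 0],
    [0, [0, 34, 0], 0],
    [0, [0, 38, 0], 0],
    [0, [0, 42, 0], 0],
    [0, [0, 42, 0], 0]
  ]
}}

```text
time: 10.25
eef_pos: [461.5, 61.0, 165.5]
tcp_rot: [0.989, 0.151, -0.0, 0.001]
ft_force: [0.1, 0.7, -0.0]
opening: 0.0
```

>>> {"fn": "servo_tool", "kwargs": {
  "series": [
    [0, [0, 3, 0], 0],
    [0, [0, 6, 0], 0],
    [0, [0, 9, 0], 0],
    [0, [0, 12, 0], 0],
    [0, [0, 15, 0], 0],
    [0, [0, 18, 0], 0],
    [0, [0, 21, 0], 0],
    [0, [0, 24, 0], 0],
    [0, [0, 27, 0], 0],
    [0, [0, 30, 0], 0],
    [0, [0, 33, 0], 0],
    [0, [0, 36, 0], 0],
    [0, [0, 38, 0], 0],
    [0, [0, 38, 0], 0]
  ]
}}

```text
time: 11.65
eef_pos: [472.8, 25.1, 165.5]
tcp_rot: [0.989, 0.151, -0.0, 0.0]
ft_force: [-0.8, 0.8, -1.5]
opening: -0.001
```

```bash
python3 tip.py w8
```

```text
11.65 [472.75331293  25.05433485 165.54871424] [-0.84375333  0.76789525 -1.50640842]
tcp box [-30.2  99.9]
tip lowest z [204.9 205.3 205.3 205.4 205.4 205.4 205.6 205.6 205.6 205.7 205.8 205.8] x [-41.4 -18.9] y 110.6
```

>>> {"fn": "servo_tool", "kwargs": {
  "series": [
    [0, [0, 2, 0], 0],
    [0, [0, 4, 0], 0],
    [0, [0, 5, 0], 0],
    [0, [0, 6, 0], 0],
    [0, [0, 7, 0], 0],
    [0, [0, 7.5, 0], 0]
  ]
}}

```text
time: 12.3
eef_pos: [475.0, 18.4, 165.7]
tcp_rot: [0.989, 0.151, -0.0, 0.0]
ft_force: [-2.6, 2.9, -1.4]
opening: -0.001
```

>>> {"fn": "servo_tool", "kwargs": {
  "series": [
    [0, [0, 0.5, 0], 0],
    [0, [0, 1, 0], 0]
  ]
}}

```text
time: 12.5
eef_pos: [475.2, 17.5, 165.7]
tcp_rot: [0.989, 0.151, -0.0, -0.0]
ft_force: [-2.6, 3.1, -0.4]
opening: 0.002
```

>>> {"fn": "servo_tool", "kwargs": {
  "series": [
    [0, [0, 0.5, 0], 0],
    [0, [0, 1, 0], 0]
  ]
}}

```text
time: 12.7
eef_pos: [475.6, 16.5, 165.7]
tcp_rot: [0.989, 0.151, -0.0, 0.0]
ft_force: [-1.6, 2.4, -0.6]
opening: 0.001
```

>>> {"fn": "servo_tool", "kwargs": {
  "series": [
    [0, [0, 0.5, 0], 0],
    [0, [0, 1, 0], 0]
  ]
}}

```text
time: 12.9
eef_pos: [475.6, 16.2, 165.7]
tcp_rot: [0.989, 0.151, -0.0, -0.001]
ft_force: [-3.0, 5.5, 0.6]
opening: 0.007
```

>>> {"fn": "servo_tool", "kwargs": {
  "series": [
    [0, [0, 0.5, 0], 0],
    [0, [0, 0.5, 0], 0],
    [0, [0, 0.5, 0], 0]
  ]
}}

```text
time: 13.2
eef_pos: [475.6, 16.3, 165.7]
tcp_rot: [0.989, 0.151, -0.0, -0.001]
ft_force: [-2.3, 6.1, 0.4]
opening: -0.002
```

The bolt has stopped advancing and the force has risen to about 6.5 N, so it is at the stop. I'll retreat and check.

>>> {"fn": "servo_tool", "kwargs": {
  "series": [
    [0, [0, -10, 0], 0],
    [0, [0, -20, 0], 0],
    [0, [0, -20, -40], 0],
    [0, [0, -20, -80], 0],
    [0, [0, 20, -120], 0],
    [0, [-10, 60, -140], 0],
    [0, [-20, 100, -140], 0],
    [0, [-20, 140, -140], 0],
    [0, [-20, 160, -140], 0],
    [0, [-20, 160, -140], 0],
    [0, [-20, 160, -140], 0]
  ]
}}

```text
time: 14.3
eef_pos: [504.5, -142.8, 305.4]
tcp_rot: [0.989, 0.151, -0.0, -0.001]
ft_force: [-0.6, 1.1, 0.1]
opening: 0.0
```

```bash
python3 d.py w9; python3 - <<'E'
import sys; sys.argv=["m","w10"]
import io,contextlib
with contextlib.redirect_stdout(io.StringIO()): exec(open("m.py").read())
m=(z>217)&(z<230)&(abs(x+30)<15)&(y>50)&(y<170); print("bolt post",m.sum(),np.median(x[m]),np.median(y[m]),"travel",154-np.median(y[m]))
r=(abs(z-180)<5)&(abs(x-60)<15); 
for a0,b0 in((-140,-110),(-20,0),(30,60)): q=r&(y>a0)&(y<b0); print("top z",a0,np.median(z[q]))
E
```

```text
14.3 [ 504.5315328  -142.84007891  305.35498357] [-0.62171254  1.1185578   0.13706408]
tcp box [-50.  -69.8]
[243. 136.] [229 130  31  14 323] x [-71.6 -59.5 -42.9] y [-28.8 -22.3 -17.5] z [200.  201.4 225.6]
post 125 -65.3 -22.3 theta 0.008
bolt post 189 -29.982133619235324 71.93326295897052 travel 82.06673704102948
top z -140 179.71098070848274
top z -20 179.75116692821024
top z 30 179.6912515172767
```

View pics/w9.png

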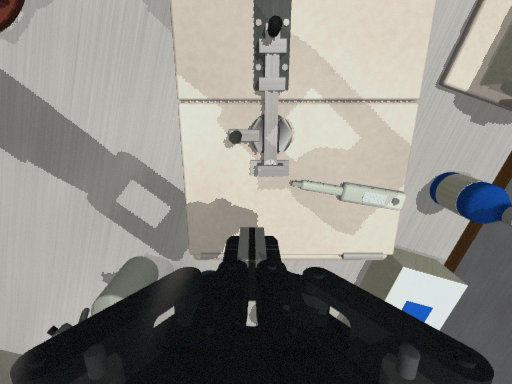

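The view shows the bolt through the disc at (270,135) and in the staple at (269,167), with its post at (274,27) up against the nearer strap. The arm is clear, so I'm handing in.

```bash
python3 -c "
from workcell import *
finish_job()"
```

```text
the job is handed in; nothing more can be done
```

I bolted the lid and handed the job in at about 14.4 s of robot time. `finish_job` gives no verdict. I turned the disc into line with the closed fingertips behind its post, then pushed the bolt by its own post until it met its stop.

**Last checks:**
- **Disc:** it measured 0.008 rad after the push, well inside the 0.15 rad limit.
- **Bolt:** it stopped advancing while the force rose to about 6.5 N. The last picture shows it through the disc and in the staple, with its post at the nearer strap. The camera gave 82 mm of travel against the 80 mm stop, which is within the calibration error.
- **Lid:** its top measured flat at 179.7 mm at both ends, so it is shut.
- **Forces:** the highest wrist force I saw at the end of a move was about 6.5 N.
- **Robot:** the arm stood clear of everything when I handed in.
- **Other things:** I saw no contact with anything else. In the last picture only the thermometer was in view to check by eye. I did not measure any of the objects again.

**Disagreements along the way:**
- The real fingertips end about 40 mm above the reported TCP height, which the wrist camera's depth, the scene camera and the side camera all showed. My first push at the disc therefore passed above the post without touching anything. I corrected the height by depth and pushed again.
- The box outline put its y position about 6 mm off. I corrected that from the seam.

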